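# Close the ink mixer and start it

## Task

The ink pot already stands in the mixer: press the mixer's sprung lid down until it snaps shut and stays shut by itself. Then start the mix on the console: press the blue key, then the yellow, then the green, one at a time, each until it snaps down and stays down. Press no key before the lid is shut, never press the red stop key, and leave the pots and tools around the mixer where they are.

Things in the scene. Friction and masses are not known exactly. Their poses are not given: they have to be found in the camera images.
- mixer: fixed ink mixer: open grey tub 200 x 200 x 120 high, with a blue console 200 (x) x 125 (y) x 90 high joined to its right side (y -100 to -225 mm). Origin: centre of the tub's underside, on the table; x runs from the front (robot side) back to the hinge, y left, z up. Four round keys on the console in a 60 mm square centred at x 0, y -163 mm; which colour is where varies
- lid (a joint): hinge of the orange-framed clear lid, rad: 0 = shut, 0.95 = fully open. A spring pushes the lid open (about 4 N at its front edge) until it is pressed below about 0.14 rad; from there it is drawn shut and stays shut
- lid_hinge (a point): middle of the lid's hinge axis, which runs along the mixer's y: 100 mm behind the mixer's origin, 121 mm up. The lid is 200 x 200 x 10 mm thick, its underside in the plane of the axis; it opens upward and backward
- lid_edge (a point): middle of the upper front edge of the lid, 200 mm from the hinge, 10 mm above its underside (so 131 mm above the table when shut); a 14 mm grip tab stands out beyond it
- pot_in: ink pot standing in the mixer's tub, 76 dia x 80 high, blue label; origin at the centre of its underside
- key_blue (a joint): travel of the blue key, m: 0 = up, 0.008 = fully down; needs about 3 N, snaps down after about 5 mm and then stays down
- key_blue_top (a point): centre of the top of the blue key, a round cap 32 mm dia that stands 18 mm above the console (108 mm above the table) when up, with a metal collar 46 dia x 6 high
- key_yellow (a joint): travel of the yellow key, m: 0 = up, 0.008 = fully down; needs about 3 N, snaps down after about 5 mm and then stays down
- key_yellow_top (a point): centre of the top of the yellow key, a round cap 32 mm dia that stands 18 mm above the console (108 mm above the table) when up, with a metal collar 46 dia x 6 high
- key_green (a joint): travel of the green key, m: 0 = up, 0.008 = fully down; needs about 3 N, snaps down after about 5 mm and then stays down
- key_green_top (a point): centre of the top of the green key, a round cap 32 mm dia that stands 18 mm above the console (108 mm above the table) when up, with a metal collar 46 dia x 6 high
- key_red (a joint): travel of the red key, m: 0 = up, 0.008 = fully down; springs back up when let go; it must not be pressed
- key_red_top (a point): centre of the top of the red key, a round cap 32 mm dia that stands 18 mm above the console (108 mm above the table) when up, with a metal collar 46 dia x 6 high
- pot_pink: ink pot, pink label, 76 dia x 85 high, to the right of the console; a bystander; origin at the centre of its underside
- pot_lime: ink pot, lime label, 76 dia x 85 high, to the right of the console; a bystander; origin at the centre of its underside
- squeegee: wooden squeegee lying flat, 50 x 240 x 28 high with a rubber blade; a bystander; origin at the centre of its underside
- tape_gun: green tape dispenser, 160 x 70 x 87 high; a bystander; origin at the centre of its underside
- ink_knife: ink spatula lying flat, dark wooden handle, about 250 long; a bystander; origin at the centre of its underside
- tape_roll: brown roll of tape lying flat, 100 dia x 24 high; a bystander; origin at the centre of its underside
- bucket: white ink can, 120 dia x 130 high; a bystander; origin at the centre of its underside
Mind the look-alikes: they are no part of the job. What is shaped like the pot_in but purple is not meant.

How it is judged (in metres and radians):
On the way, in this order (a step that is already met when the one before it is completed fails the run):
1. the lid is shut, with all keys still up (value of joint lid below 0.03 rad and value of joint each of key_blue, key_yellow, key_green, key_red below 0.003 m), for 0.2 s.
2. the blue key is down, yellow and green still up (value of joint lid below 0.03 rad and value of joint key_blue above 0.0055 m and value of joint each of key_yellow, key_green below 0.003 m), for 0.2 s.
3. the yellow key is down too, green still up (value of joint lid below 0.03 rad and value of joint each of key_blue, key_yellow above 0.0055 m and value of joint key_green below 0.003 m), for 0.2 s.
4. the green key is down too (value of joint lid below 0.03 rad and value of joint each of key_blue, key_yellow, key_green above 0.0055 m), for 0.2 s.
At the end, for the whole second after the job is handed in: The lid is shut (within 0.03 rad), the blue, yellow and green keys are down (more than 5.5 mm), the red key is up (under 3 mm), and the ink pot stands upright in the tub (within 50 mm of its centre, tilt under 0.2 rad) (all of step 4 and value of joint key_red below 0.003 m and horizontal distance between pot_in and mixer below 0.05 m and angle between pot_in's own z axis and vertical below 0.2 rad); the robot touches nothing.
It fails at once if a key is pressed (3 mm or more) while the lid is open (over 0.1 rad) (value of joint lid above 0.1 rad and value of joint any of key_blue, key_yellow, key_green, key_red above 0.003 m).
It fails at once if the red stop key is pressed (3 mm or more) (value of joint key_red above 0.003 m).
It fails at once if a pot or tool around the mixer is moved more than 30 mm (distance of any of pot_pink, pot_lime, squeegee, tape_gun, ink_knife, tape_roll, bucket from where it was at the start of the episode above 0.03 m).
It also fails if it takes over 50 s, if anything falls off the work surface, if the arm or the gripper's body presses on something with over 40 N, if the wrist force passes 120 N, or if a joint passes its speed limit or range.

## Robot

A 6-joint arm with a two-finger parallel gripper is mounted at the origin on the work surface. World frame = base frame: x ahead of the robot, y to its left, z up, the work surface at z = 0. Lengths are in mm, angles in rad, forces in N, time in s.
With the tool pointing down it reaches from about 275 to 750 mm from the base axis. Payload 10.2 kg.
Tool frame: the origin (TCP) lies midway between the tips of the shut fingers; the grasp point (between the pads) lies 19 mm behind it (ctrl.tcp_to_grasp is the z of the grasp point in the tool frame, in mm); z points along the fingers, y is the direction in which the jaws open and shut (so a half turn about z gives the same grasp; the last joint's range is limited). The gripper opens to 85 mm and grips with 20 to 120 N. Pads are 22 mm wide; open, the fingers measure 114 mm over their backs; the gripper's body (76 mm by 85 mm) begins 54 mm behind the grasp point. The pads swing forward as they close: fully open they stand 13 mm farther back than shut.
Start: joints at [-1.543, 0.313, 1.498, -0, 1.331, -0.223], TCP at [130.28, -508.584, 231.294] pointing down, gripper open.
Joint ranges: [-2.94, 2.94], [-0.97, 2.17], [0.19, 2.56], [-1.23, 4.37], [0.02, 3.11], [-2.88, 2.88]. Speed limits (rad/s): [2.39, 2.39, 3.01, 3.14, 3.14, 3.14].

## Interface

Orientations are given as a unit quaternion [w, x, y, z].
In Python, from rig import sensors, capture, order, ctrl gives the robot as it stands. The module is installed in compiled form; this text tells all that it offers.
- The arm moves only by the tool play_rows, never from a script. Its argument "deltas" is a list of rows, each a list of 7 numbers: the shift along the world's x, y, z in units of 40 mm (1.0 is 40 mm), then the turn, a rotation vector about the world's x, y, z in units of 6 degrees (1.0 is 6 degrees), then the opening, from -1 (shut) to 1 (fully open). A call has 1 to 8 rows; each row shifts and turns the commanded pose from where the row before left it; what a row does not reach is not made up. A row lasts 1/12 s, in which the tool goes at most 41.7 mm and 7.16 degrees, less where a joint would pass 70% of its speed; a pose out of reach is approached as far as the arm can. A call is refused whole if a number of a shift passes 1 or a number of a turn 1, either way. A call with a gripper value outside its range is refused whole. The fingers move at their own pace and stop on an object; "squeeze" is the grip in N (left out, the last holds). Time passes only in rows, so rows that do not move let the fingers close. It gives the time, the measured TCP pose, the force and the opening at its end, in the units of the state.
- sensors.sense(): the state, without advancing time (a new reading comes with each control period).
- capture(name): name is "side" or "top" or "wrist"; returns a dict with "pixels" (420x560x3 uint8, red, green, blue), "z_map" (420x560 float32, mm along the optical axis (not along the pixel's ray), 0 where there is no reading), "fx", "fy", "cx", "cy" (pixels), "k1" (the pictures are not rectified: a ray, as slopes to the right and down, at radius r is drawn at 1 + k1 r^2 times it, then the intrinsics apply), "eye" and "rotation" of the camera in the world; the wrist camera has in their place "tool_from_camera" (4x4, takes a point from camera to tool coordinates, whose origin is the TCP and whose axes are the flange's). Camera axes: x right, y down, z forward; pixel columns grow to the right and rows downward; lengths in mm; the calibration is good to about 2 mm. A picture is of the moment at which its call begins: read the wrist's pose just before it.
- order.finish_job(): hands the job in, once; it reports no verdict.
The state is a dict: "time_s": time; "joints": joint angles; "dq": joint speeds; "tau": joint torques, N m; "eef_pos": TCP position; "ee_rot": TCP orientation; "force": force on the tool from outside, world axes, zero at the start; "wrist_torque": the same for the moment, N m; "grip_width": opening from 0.0 (shut) to 1.0 (fully open).
Only numpy, scipy, OpenCV 4.12 (cv2) and the standard library are available. Lean on these libraries where they do the work, as an engineer would, in place of code of your own. Each camera call takes 0.05 s, during which the arm holds its last target. There are 200 camera calls.

## Working session

There is one attempt and no reset: what is moved stays moved. The work goes in short steps, Python scripts to look and compute and a tool call to move; the robot and the scene stay as the last step left them, time stands still between calls to the robot, and variables do not carry over. Pictures are saved under pics/ and viewed, about 8 in all and at most 12, crops included, and the job is handed in when it is done.

Besides the shell and the picture viewer there is one more tool, called after "Emit:" as a command line: name --pt "numbers of a row" for each row, then --argument value for the rest. play_rows: Moves the arm, as the interface text tells. Its arguments: {"type":"object","properties":{"deltas":{"type":"array","items":{"type":"array","items":{"type":"number"}}},"squeeze":{"type":"number"}},"required":["deltas"]}

```bash
mkdir -p pics
cat > h.py <<'E'
import numpy as np, cv2
from rig import sensors, capture, order, ctrl
def snap(n,f):
    c=capture(n); cv2.imwrite('pics/'+f+'.png',c['pixels'][:,:,::-1]); np.save(f+'.npy',c,allow_pickle=True); return c
def world(c,u,v,z=None,plane=None):
    """pixel -> world by depth map (median 3x3), or by a height plane"""
    u=int(round(u));v=int(round(v))
    xd=np.array([(u-c['cx'])/c['fx'],(v-c['cy'])/c['fy']]);x=xd.copy()
    for _ in range(20): x=xd/(1+c['k1']*(x@x))
    R=np.array(c['rotation']);e=np.array(c['eye']);
    r=R@np.array([*x,1.])
    if plane is not None: return e+r*(plane-e[2])/r[2]
    p=c['z_map'][v-1:v+2,u-1:u+2]; return e+r*np.median(p[p>0])
E
python3 - <<'E'
from h import *
s=sensors.sense();print(s['time_s'],s['eef_pos'],s['ee_rot'],s['force'],s['grip_width'])
for n in('top','side'):
    c=snap(n,n+'0');print(n,c['eye'],np.round(c['rotation'],3).tolist(),c['fx'],c['k1'])
E
```

```text
0.0 [ 130.27284742 -508.30320415  230.72986513] [-6.62923924e-04  9.92145801e-01  1.25085032e-01  7.13679179e-05] [-0.31118422  0.69482503  0.05112651] 1.0003568261543903
top [ 438.55500064   -6.22407306 1240.77566599] [-0.016, 0.711, -0.703, 0.023] 391.3217093166319 1.9557606472383295e-05
side [ -82.40282616 -964.05835673 1073.84346592] [-0.403, 0.874, -0.242, 0.123] 443.5458866968623 -0.092555561601899
```

View pics/top0.png

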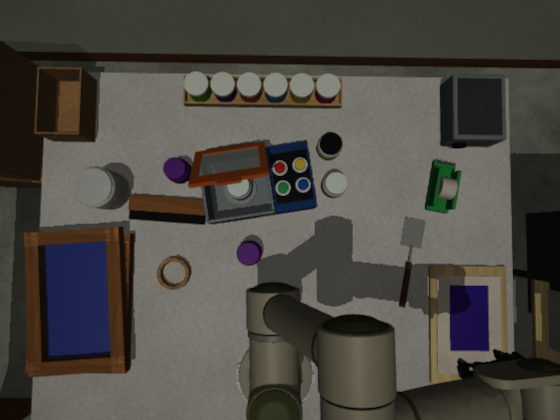

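View pics/side0.png

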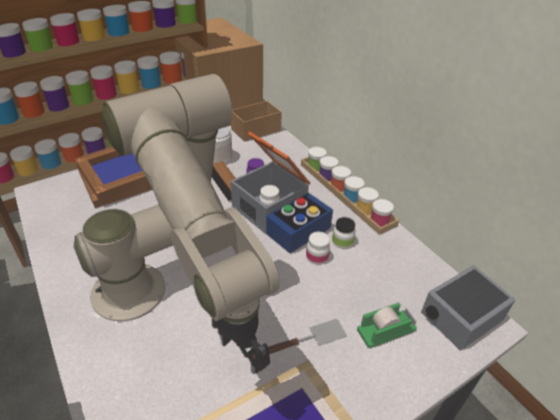

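Top view: the mixer tub is around (240,195) and the console around (292,177). The keys are red (280,168), yellow (300,165), green (283,187) and blue (303,185). The purple pots at (177,169) and (249,252) are look-alikes and play no part. I'll enlarge the mixer area and measure it.

Run:
```python
from h import *
c=np.load('top0.npy',allow_pickle=True).item()
p=c['pixels'][125:245,170:360][:,:,::-1]
cv2.imwrite('pics/crop1.png',cv2.resize(p,None,fx=4,fy=4,interpolation=cv2.INTER_CUBIC))
hsv=cv2.cvtColor(c['pixels'],cv2.COLOR_RGB2HSV)
K={}
for n,u,v in(('red',280,168),('yellow',300,165),('green',283,187),('blue',303,185)):
    h=int(hsv[v,u,0]); m=np.zeros(hsv.shape[:2],np.uint8)
    w=hsv[v-9:v+10,u-9:u+10].astype(int); d=np.abs((w[:,:,0]-h+90)%180-90)
    m=(d<8)&(w[:,:,1]>120)&(w[:,:,2]>0.6*hsv[v,u,2])
    ys,xs=np.nonzero(m); uu,vv=u-9+xs.mean(),v-9+ys.mean()
    # subpixel: interpolate on plane
    P=world(c,u,v,plane=108); dx=world(c,u+1,v,plane=108)-P; dy=world(c,u,v+1,plane=108)-P
    K[n]=P+dx*(uu-u)+dy*(vv-v)
    print(n,m.sum(),round(uu,1),round(vv,1),K[n].round(1),'depth',world(c,uu,vv).round(1))
print('centre',np.mean(list(K.values()),0))
for a,b in(('red','yellow'),('green','blue'),('green','red'),('blue','yellow')):print(a,b,(K[b]-K[a]).round(1))
for u,v in((192,182),(270,178),(231,181),(197,152),(265,145),(334,183),(329,145),(167,208),(239,188)):print(u,v,world(c,u,v).round(0))
```

```text
Traceback (most recent call last):
  File "h.py", line 11, in world
    r=R@np.array([*x,1.])
      ~^~~~~~~~~~~~~~~~~~
ValueError: matmul: Input operand 1 has a mismatch in its core dimension 0, with gufunc signature (n?,k),(k,m?)->(n?,m?) (size 3 is different from 4)
```

View pics/crop1.png

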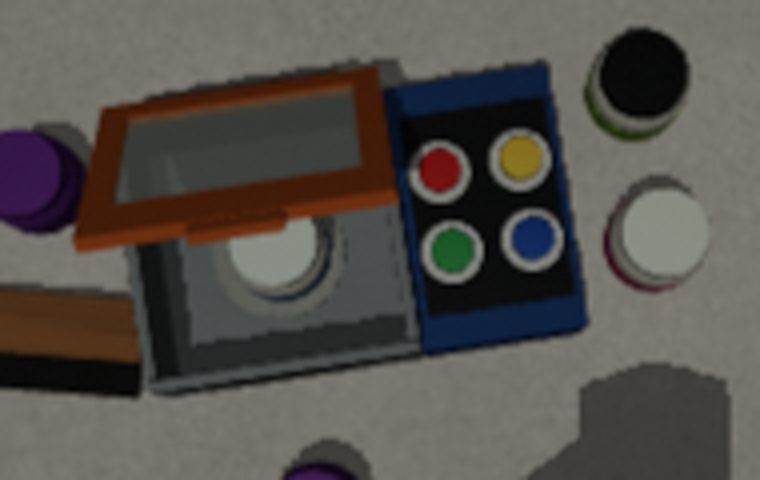

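The crop confirms which key is which: red (438,171), yellow (520,157), green (452,250), blue (532,239). The camera "rotation" is a quaternion, so I'll fix the helper.

```bash
sed -i "s/R=np.array(c\['rotation'\])/q=c['rotation'];R=Rot.from_quat([*q[1:],q[0]]).as_matrix()/; 1a from scipy.spatial.transform import Rotation as Rot" h.py
sed -i "s/^    u=int(round(u));v=int(round(v))$/    ui,vi=int(round(u)),int(round(v))/; s/\[v-1:v+2,u-1:u+2\]/[vi-1:vi+2,ui-1:ui+2]/" h.py
python3 - <<'E'
from h import *
c=np.load('top0.npy',allow_pickle=True).item()
K={}
for n,a,b in(('red',438,171),('yellow',520,157),('green',452,250),('blue',532,239)):
    u,v=170+(a-1.5)/4,125+(b-1.5)/4
    K[n]=world(c,u,v,plane=108);print(n,K[n].round(1),'depth',world(c,u,v).round(1))
m=np.mean(list(K.values()),0)
ex=(K['red']+K['yellow']-K['green']-K['blue'])/120; ey=(K['red']+K['green']-K['yellow']-K['blue'])/120
print('centre',m,ex,ey)
yaw=np.arctan2(ex[1]-ey[0],ex[0]+ey[1]); R=Rot.from_euler('z',yaw).as_matrix()
O=m-R@[0,-163,108];print('yaw',yaw,'origin',O)
for x,y in((30,30),(30,-30),(-30,30),(-30,-30)):print((O+R@[x,-163+y,108]).round(1))
for a,b in((80,240),(395,195),(237,228),(105,110),(370,75),(655,235),(640,75),(140,390),(270,250),(425,350),(580,320)):
    print(a,b,(R.T@(world(c,170+(a-1.5)/4,125+(b-1.5)/4)-O)).round(0))
print('lid edge shut world',O+R@[-100,0,131],'hinge',O+R@[100,0,121])
E
```

```text
red [625.9  -4.7 108. ] depth [625.9  -4.7 107.8]
yellow [636.9 -64.4 108. ] depth [637.1 -64.4 107. ]
green [568.1 -15.5 108. ] depth [568.1 -15.5 108. ]
blue [576.9 -73.6 108. ] depth [577.2 -73.8 105.8]
centre [601.97090145 -39.55293964 108.        ] [0.98173067 0.16743936 0.        ] [-0.16501941  0.98223937  0.        ]
yaw 0.16768926815897883 origin [574.76547164 121.16067083   0.        ]
[626.5  -5.  108. ]
[636.6 -64.1 108. ]
[567.4 -15.  108. ]
[577.4 -74.1 108. ]
80 240 [ -8.  95. 285.]
395 195 [ -10. -100.  286.]
237 228 [-17.  -2. 298.]
105 110 [136. 119.   3.]
370 75 [101. -95. 134.]
655 235 [ -39. -285.   85.]
640 75 [  81. -294.   86.]
140 390 [-89. 125.   0.]
270 250 [-6. -1. 89.]
425 350 [ -97. -103.   89.]
580 320 [ -93. -219.   90.]
lid edge shut world [476.16816461 104.4702231  131.        ] hinge [673.36277868 137.85111856 121.        ]
```

Emit:
play_rows --pt "0.2 0.3 0.8 0 0 -0.1 -1" --pt "0.5 0.73 0.3 0 0 -0.1 -1" --pt "0.5 0.73 0.3 0 0 -0.1 -1" --pt "0.5 0.73 0.3 0 0 -0.1 -1" --pt "0.5 0.73 0.3 0 0 -0.1 -1" --pt "0.5 0.73 0.3 0 0 -0.1 -1" --pt "0.5 0.73 0.3 0 0 -0.1 -1" --pt "0.5 0.73 0.3 0 0 -0.1 -1" --squeeze 40

```text
time_s: 0.77
eef_pos: [278.8, -290.5, 347.7]
ee_rot: [-0.0, 0.997, 0.083, -0.0]
force: [0.6, 0.2, -0.1]
grip_width: 0.002
```

Emit:
play_rows --pt "0.5 0.73 0.1 0 0 0 -1" --pt "0.5 0.73 0.1 0 0 0 -1" --pt "0.5 0.73 0 0 0 0 -1" --pt "0.5 0.73 0 0 0 0 -1" --pt "0.5 0.73 0 0 0 0 -1" --pt "0.5 0.73 0 0 0 0 -1" --pt "0.5 0.73 0 0 0 0 -1" --pt "0.5 0.73 0 0 0 0 -1"

```text
time_s: 1.43
eef_pos: [438.9, -56.8, 355.2]
ee_rot: [-0.0, 0.997, 0.083, -0.0]
force: [0.1, -1.0, 0.5]
grip_width: -0.004
```

Emit:
play_rows --pt "0.5 0.73 0 0 0 0 -1" --pt "0.5 0.73 0 0 0 0 -1" --pt "0.5 0.73 0 0 0 0 -1" --pt "0.5 0.73 0 0 0 0 -1" --pt "0.5 0.73 0 0 0 0 -1" --pt "0.4 0.5 0 0 0 0 -1" --pt "0 0 0 0 0 0 -1" --pt "0 0 0 0 0 0 -1"

```text
time_s: 2.1
eef_pos: [554.4, 108.1, 354.3]
ee_rot: [0.0, 0.996, 0.084, -0.001]
force: [-0.3, -0.0, -0.3]
grip_width: 0.001
```

Emit:
play_rows --pt "0.31 0.29 0 0 0 0 -1" --pt "0 0 -0.5 0 0 0 -1" --pt "0 0 -0.5 0 0 0 -1" --pt "0 0 0 0 0 0 -1" --pt "0 0 0 0 0 0 -1"

```text
time_s: 2.52
eef_pos: [566.2, 118.2, 315.4]
ee_rot: [0.0, 0.997, 0.083, -0.001]
force: [0.2, -0.7, 0.0]
grip_width: -0.003
```

Emit:
play_rows --pt "-0.3 -0.05 -0.41 0 0 0 -1" --pt "-0.3 -0.05 -0.41 0 0 0 -1" --pt "-0.25 -0.04 -0.3 0 0 0 -1" --pt "-0.25 -0.04 -0.3 0 0 0 -1" --pt "0 0 0 0 0 0 -1" --pt "0 0 0 0 0 0 -1"

```text
time_s: 3.02
eef_pos: [521.9, 111.2, 261.3]
ee_rot: [0.0, 0.997, 0.083, 0.001]
force: [-5.7, -0.9, 8.7]
grip_width: -0.001
```

Run:
```python
from h import *
s=sensors.sense();print(s['eef_pos'],s['force'])
c=snap('side','side1'); p=c['pixels'][100:280,170:410][:,:,::-1]
cv2.imwrite('pics/s1.png',cv2.resize(p,None,fx=3,fy=3,interpolation=cv2.INTER_CUBIC))
```

```text
[521.89263634 111.20141583 261.26867631] [-5.69403675 -0.94369231  8.66372577]
```

View pics/s1.png

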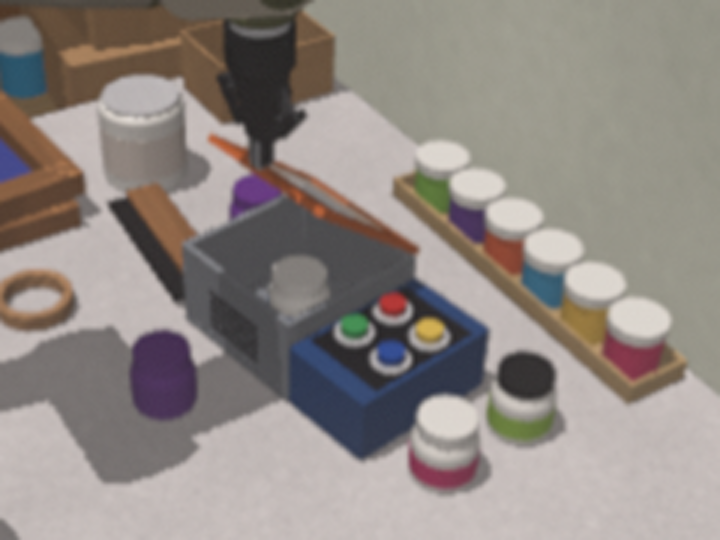

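The shut fingers sit on the lid's front frame (crop about (262,160)) and the lid is partly closed. I'll continue along the arc.

Emit:
play_rows --pt "-0.2 -0.03 -0.35 0 0 0 -1" --pt "-0.2 -0.03 -0.35 0 0 0 -1" --pt "-0.16 -0.03 -0.37 0 0 0 -1" --pt "-0.16 -0.03 -0.37 0 0 0 -1" --pt "-0.11 -0.02 -0.37 0 0 0 -1" --pt "-0.11 -0.02 -0.37 0 0 0 -1" --pt "0 0 0 0 0 0 -1"

```text
time_s: 3.65
eef_pos: [484.1, 104.9, 170.7]
ee_rot: [-0.0, 0.997, 0.083, -0.001]
force: [0.0, -0.2, -0.8]
grip_width: 0.003
```

Emit:
play_rows --pt "-0.05 -0.01 -0.25 0 0 0 -1" --pt "-0.05 -0.01 -0.25 0 0 0 -1" --pt "-0.03 0 -0.25 0 0 0 -1" --pt "-0.03 0 -0.2 0 0 0 -1" --pt "0 0 0 0 0 0 -1" --pt "0 0 0 0 0 0 -1"

```text
time_s: 4.15
eef_pos: [479.2, 104.4, 134.2]
ee_rot: [0.0, 0.997, 0.083, 0.001]
force: [-0.1, 0.7, 0.2]
grip_width: -0.004
```

No contact force is left, so the lid has either snapped shut or slipped. I'll raise the arm a little and look.

Emit:
play_rows --pt "0 0 0.5 0 0 0 -1" --pt "0 0 0.5 0 0 0 -1" --pt "0 0 0.5 0 0 0 -1" --pt "0 0 0 0 0 0 -1"

```text
time_s: 4.48
eef_pos: [480.7, 104.6, 198.0]
ee_rot: [0.0, 0.997, 0.083, 0.004]
force: [0.1, 0.3, 0.8]
grip_width: 0.002
```

Run:
```python
from h import *
s=sensors.sense();print(s['eef_pos'],s['force'])
c=snap('side','side2'); p=c['pixels'][100:280,170:410][:,:,::-1]
cv2.imwrite('pics/s2.png',cv2.resize(p,None,fx=3,fy=3,interpolation=cv2.INTER_CUBIC))
```

```text
[480.69846441 104.58832704 197.98141434] [0.08601395 0.33714767 0.75732449]
```

View pics/s2.png

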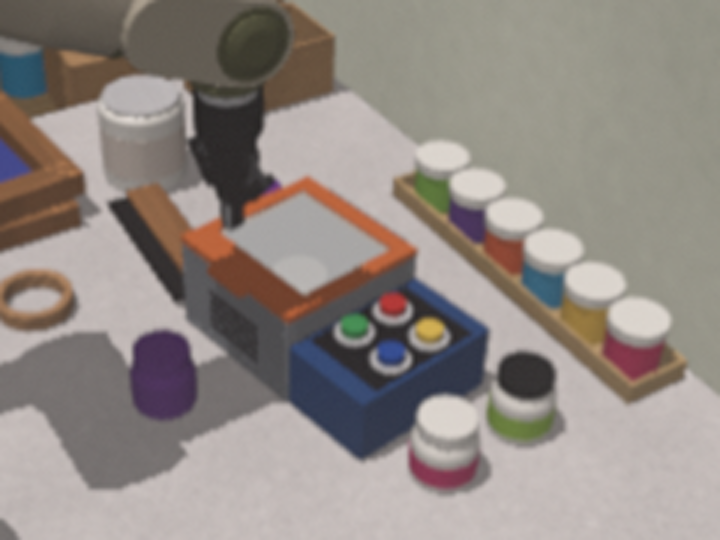

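The lid looks shut flat on the tub. I'll check it in depth.

Run:
```python
from h import *
c=np.load('side2.npy',allow_pickle=True).item()
R=Rot.from_euler('z',.1677).as_matrix();O=np.array([574.8,121.2,0])
for a,b in((208,240),(255,283),(292,305),(380,262),(310,188),(402,250)):
    print(a,b,(R.T@(world(c,170+(a-1)/3,100+(b-1)/3)-O)).round(0))
```

```text
208 240 [-79.  72. 133.]
255 283 [-86. -25. 130.]
292 305 [-79. -82. 130.]
380 262 [ 50. -88. 131.]
310 188 [ 88.  81. 130.]
402 250 [ 87. -87. 130.]
```

Emit:
play_rows --pt "0.4 -0.74 0 0 0 0 -1" --pt "0.4 -0.74 0 0 0 0 -1" --pt "0.4 -0.74 0 0 0 0 -1" --pt "0.4 -0.74 0 0 0 0 -1" --pt "0.4 -0.74 0 0 0 0 -1" --pt "0.4 -0.74 0 0 0 0 -1" --pt "0 0 0 0 0 0 -1" --pt "0 0 0 0 0 0 -1"

```text
time_s: 5.2
eef_pos: [574.8, -74.2, 192.4]
ee_rot: [-0.0, 0.997, 0.082, -0.001]
force: [0.4, -0.0, 0.8]
grip_width: 0.004
```

The lid is flat at 130–131 mm from front to hinge, so it is shut. Next is the blue key.

Emit:
play_rows --pt "0.06 0 -0.5 0 0 0 -1" --pt "0 0 -0.5 0 0 0 -1" --pt "0 0 -0.5 0 0 0 -1" --pt "0 0 -0.4 0 0 0 -1" --pt "0 0 -0.1 0 0 0 -1" --pt "0 0 0 0 0 0 -1" --pt "0 0 0 0 0 0 -1"

```text
time_s: 5.78
eef_pos: [577.3, -72.5, 114.2]
ee_rot: [0.0, 0.996, 0.084, 0.0]
force: [-0.3, -0.3, -0.2]
grip_width: -0.004
```

Emit:
play_rows --pt "0 0 -0.08 0 0 0 -1" --pt "0 0 -0.08 0 0 0 -1" --pt "0 0 -0.08 0 0 0 -1" --pt "0 0 -0.05 0 0 0 -1" --pt "0 0 0 0 0 0 -1" --pt "0 0 0 0 0 0 -1"

```text
time_s: 6.28
eef_pos: [577.0, -73.0, 101.5]
ee_rot: [-0.0, 0.997, 0.083, -0.0]
force: [-0.3, 0.3, 0.4]
grip_width: 0.0
```

Emit:
play_rows --pt "0 0 -0.05 0 0 0 -1" --pt "0 0 -0.03 0 0 0 -1" --pt "0 0 0 0 0 0 -1" --pt "0 0 0 0 0 0 -1"

```text
time_s: 6.62
eef_pos: [577.3, -73.1, 100.0]
ee_rot: [0.0, 0.997, 0.083, 0.001]
force: [-3.8, 0.9, 12.0]
grip_width: 0.0
```

Emit:
play_rows --pt "0 0 0.5 0 0 0 -1" --pt "0 0 0.5 0 0 0 -1" --pt "0.5 0.1 0.2 0 0 0 -1" --pt "0.5 0.1 0 0 0 0 -1" --pt "0.5 0.05 0 0 0 0 -1" --pt "0 0 0 0 0 0 -1" --pt "0 0 0 0 0 0 -1"

```text
time_s: 7.2
eef_pos: [637.2, -62.8, 145.8]
ee_rot: [-0.0, 0.996, 0.084, -0.0]
force: [0.0, 0.1, 0.0]
grip_width: 0.003
```

```bash
cat > chk.py <<'E'
from h import *
import sys
c=snap('side',sys.argv[1]); p=c['pixels'][180:260,250:350][:,:,::-1]
cv2.imwrite('pics/'+sys.argv[1]+'.png',cv2.resize(p,None,fx=6,fy=6,interpolation=cv2.INTER_CUBIC))
R=Rot.from_euler('z',.1677).as_matrix();O=np.array([574.8,121.2,0])
a=np.load('side0.npy',allow_pickle=True).item()
for n,u,v in(('red',301,202),('yellow',313.5,210),('green',288,208.5),('blue',300.5,218)):
    print(n,world(a,u,v)[2].round(1),world(c,u,v)[2].round(1))
print(sensors.sense()['eef_pos'],sensors.sense()['force'])
E
python3 chk.py k1
```

```text
red 107.5 108.1
yellow 108.1 109.8
green 108.6 105.6
blue 109.5 99.0
[636.66438689 -62.94669096 145.98595544] [-0.93413968  0.21200527 -0.84540623]
```

View pics/k1.png

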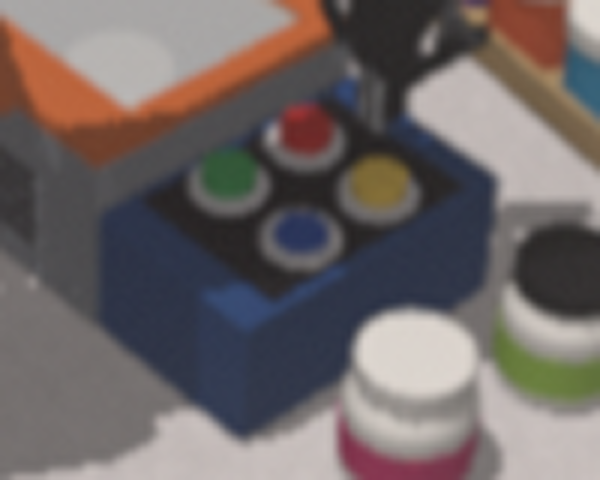

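The blue key (302,235) is down at 99 mm while the others stay at about 108 mm, and the lid is shut. The tool is now above yellow.

Emit:
play_rows --pt "0 -0.03 -0.4 0 0 0 -1" --pt "0 0 -0.4 0 0 0 -1" --pt "0 0 -0.1 0 0 0 -1" --pt "0 0 -0.08 0 0 0 -1" --pt "0 0 -0.08 0 0 0 -1" --pt "0 0 -0.08 0 0 0 -1" --pt "0 0 0 0 0 0 -1" --pt "0 0 0 0 0 0 -1"

```text
time_s: 7.92
eef_pos: [637.2, -64.2, 101.1]
ee_rot: [0.0, 0.997, 0.083, 0.0]
force: [-0.3, 0.0, 1.4]
grip_width: -0.002
```

Emit:
play_rows --pt "0 0 -0.05 0 0 0 -1" --pt "0 0 0 0 0 0 -1" --pt "0 0 0 0 0 0 -1"

```text
time_s: 8.17
eef_pos: [637.6, -64.3, 100.1]
ee_rot: [0.0, 0.997, 0.083, 0.001]
force: [-0.6, 0.6, 5.9]
grip_width: 0.003
```

Emit:
play_rows --pt "0 0 0.5 0 0 0 -1" --pt "0 0 0.7 0 0 0 -1" --pt "-0.58 0.41 0 0 0 0 -1" --pt "-0.58 0.41 0 0 0 0 -1" --pt "-0.58 0.41 0 0 0 0 -1" --pt "0 0 0 0 0 0 -1" --pt "0 0 0 0 0 0 -1"

```text
time_s: 8.75
eef_pos: [567.2, -14.4, 147.5]
ee_rot: [0.0, 0.996, 0.084, 0.0]
force: [0.4, 0.3, -0.4]
grip_width: 0.001
```

```bash
python3 chk.py k2
```

```text
red 107.5 107.7
yellow 108.1 99.2
green 108.6 107.4
blue 109.5 99.9
[567.91630135 -15.05453423 147.42306266] [ 0.61343402 -0.72482446  0.9072876 ]
```

Yellow is down. Next is green.

Emit:
play_rows --pt "0 0 -0.4 0 0 0 -1" --pt "0 0 -0.4 0 0 0 -1" --pt "0 0 -0.1 0 0 0 -1" --pt "0 0 -0.08 0 0 0 -1" --pt "0 0 -0.1 0 0 0 -1" --pt "0 0 -0.1 0 0 0 -1" --pt "0 0 0 0 0 0 -1" --pt "0 0 0 0 0 0 -1"

```text
time_s: 9.47
eef_pos: [567.9, -15.1, 100.1]
ee_rot: [0.0, 0.997, 0.083, 0.001]
force: [1.4, -1.0, 1.4]
grip_width: 0.003
```

Emit:
play_rows --pt "0 0 -0.05 0 0 0 -1" --pt "0 0 0 0 0 0 -1" --pt "0 0 0 0 0 0 -1"

```text
time_s: 9.72
eef_pos: [568.1, -15.1, 99.9]
ee_rot: [0.0, 0.997, 0.084, 0.001]
force: [-6.9, 0.1, 17.1]
grip_width: -0.002
```

Emit:
play_rows --pt "0 0 0.5 0 0 0 -1" --pt "0 0 0.8 0 0 0 -1" --pt "0 0 0.8 0 0 0 -1" --pt "-0.5 0 0.8 0 0 0 -1" --pt "-0.8 0 0 0 0 0 -1" --pt "-0.8 0 0 0 0 0 -1" --pt "0 0 0 0 0 0 -1" --pt "0 0 0 0 0 0 -1"

```text
time_s: 10.38
eef_pos: [482.9, -15.0, 214.3]
ee_rot: [0.0, 0.997, 0.083, 0.001]
force: [-0.2, -0.9, 0.7]
grip_width: 0.002
```

```bash
python3 chk.py k3
python3 - <<'E'
from h import *
c=snap('side','fin')
R=Rot.from_euler('z',.1677).as_matrix();O=np.array([574.8,121.2,0])
for a,b in((255,283),(292,305),(310,188),(402,250)):
    print((R.T@(world(c,170+(a-1)/3,100+(b-1)/3)-O)).round(0))
E
```

```text
red 107.5 108.8
yellow 108.1 100.8
green 108.6 100.0
blue 109.5 100.7
[483.80046331 -15.10532872 214.23628805] [ 0.61320672 -0.26743533  0.20382647]
[-88. -27. 133.]
[-80. -83. 131.]
[-120. -155.  344.]
[ 86. -88. 131.]
```

View pics/fin.png

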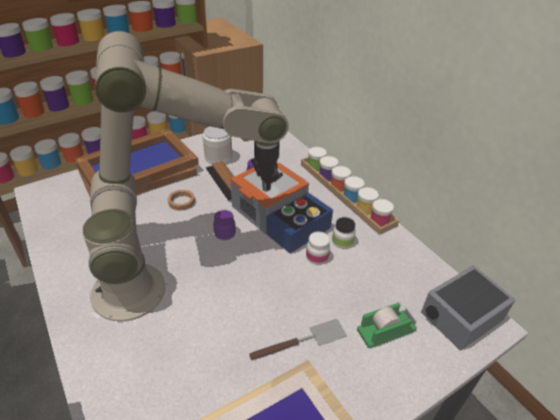

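The final picture shows the lid shut at (270,185), three keys down, red up, the bystanders in place and the tool clear. I'm handing the job in.

```bash
python3 -c "
from rig import order; print(order.finish_job())"
```

```text
the job is handed in; nothing more can be done
None
```

The job is done and handed in. I pressed the lid shut along its arc with the closed fingers, then pressed blue, yellow and green in that order.

- **Lid:** in the last depth check its top read 131–133 mm at three points on the frame (131 mm is shut). A fourth point was hidden behind the gripper and gave no reading of the lid.
- **Keys:** blue, yellow and green read about 100–101 mm (down from 108 mm), and red still read about 109 mm (up).
- **Surroundings:** the pots and tools look unmoved in the final picture. I did not measure their positions again.
- **Ink pot:** I did not measure it again after the lid closed; nothing but the lid came near it.
- **Tool:** it was clear of everything with no contact force, at 10.4 s on the robot's clock. No check failed.

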